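# Hold the pump's check ball in the air jet

## Robot

A 7-joint arm with a two-finger parallel gripper is mounted at the origin on the work surface. World frame = base frame: x ahead of the robot, y to its left, z up, the work surface at z = 0. Lengths are in m, angles in rad, forces in N, time in s.
With the tool pointing down it reaches from about 0.425 to 1.025 m from the base axis. Payload 9.4 kg.
Tool frame: the origin (TCP) lies on the centre line of the jaws, within the pads' length; the fingertips stand nose_length ahead of it and the grasp point (between the pads) lies 5 mm behind it (nose_length is the distance from the TCP to the fingertips, in m); y points along the fingers, z is the direction in which the jaws open and shut, and the axes are right-handed (so a half turn about y gives the same grasp; the last joint's range is limited). The gripper opens to 85 mm and grips with 20 to 120 N. Pads are 22 mm wide; open, the fingers measure 114 mm over their backs; the gripper's body (76 mm by 85 mm) begins 54 mm behind the grasp point. The pads swing forward as they close: fully open they stand 13 mm farther back than shut.
Start: joints at [1.107, 0.599, -0.003, 1.599, 0.002, 0.943, -0.08], TCP at [0.273, -0.671, 0.245] pointing down, gripper open.
Joint ranges: [-2.57, 2.57], [-0.35, 1.97], [-1.29, 1.29], [0.11, 2.56], [-1.05, 4.19], [0.11, 1.86], [-2.63, 2.63]. Speed limits (rad/s): [2.22, 2.22, 3.01, 3.01, 3.14, 3.14, 3.14].

## Interface

Orientations are given as a unit quaternion [x, y, z, w].
In Python, from bench import get_state, snapshot, calibration, hand_in, nose_length gives the robot as it stands.
- The arm moves only by the tool apply_moves, never from a script. Its argument "moves" is a list of rows, each a list of 7 numbers: the shift along the tool's x, y, z in cm, then the turn, a rotation vector about the tool's x, y, z in rad, then the opening, from -1 (shut) to 1 (fully open). A call has 1 to 8 rows; each row shifts and turns the commanded pose from where the row before left it, along the tool's axes as they then stand; what a row does not reach is not made up. A row lasts 1/10 s, in which the tool goes at most 50 mm and 8.59 degrees, less where a joint would pass 70% of its speed; a pose out of reach is approached as far as the arm can. A call with a gripper value outside its range is refused whole. The fingers move at their own pace and stop on an object; "force" is the grip in N (left out, the last holds). Time passes only in rows, so rows that do not move let the fingers close. It gives the time, the measured TCP pose, the force and the opening at its end, in the units of the state.
- get_state(): the state, without advancing time (a new reading comes with each control period).
- snapshot(name): name is "scene" or "side" or "wrist"; returns (picture, depth): 480x640x3 uint8, red, green, blue; 480x640 float32, m along the optical axis (not along the pixel's ray), 0 where there is no reading.
- calibration(name): a dict with "fx", "fy", "cx", "cy" (pixels), "k1" (the pictures are not rectified: a ray, as slopes to the right and down, at radius r is drawn at 1 + k1 r^2 times it, then the intrinsics apply), "view" (4x4, takes a point from world to camera coordinates). Camera axes: x right, y up, looking along -z (the intrinsics and any distortion apply to the point x, -y, -z); pixel columns grow to the right and rows downward; lengths in m; the calibration is good to about 2 mm. A picture is of the moment at which its call begins: read the wrist's pose just before it. calibration takes no time and is no camera call; for the wrist camera it gives the pose at the moment of the call.
- hand_in(): hands the job in, once; it reports no verdict.
The state is a dict: "clock": time; "joint_pos": joint angles; "qd": joint speeds; "effort": joint torques, N m; "position": TCP position; "tool_rot": TCP orientation; "ft_force": force on the tool from outside, world axes, zero at the start; "moment": the same for the moment, N m; "finger_gap": opening from 0.0 (shut) to 1.0 (fully open).
Only numpy, scipy, OpenCV 4.12 (cv2) and the standard library are available. Lean on these libraries where they do the work, as an engineer would, in place of code of your own. Each camera call takes 0.05 s, during which the arm holds its last target. There are 200 camera calls.

## Task

Let's blow-dry the pump's check ball: first turn the red T-handle of the air valve to half open (45 degrees, diagonal to the pipe) and let go of it. Then lift the dish with the ball in it straight up off the bench by its arched handle and, while it is in the air, give it a quarter turn, either way, so that an open side of the arch and not one of its uprights faces the nozzle. Keep the dish level and the ball in its middle throughout, leave the other things alone, and finish still holding the dish still in front of the yellow nozzle, with the ball straight in line with the nozzle, at the nozzle's height and about 10 cm from its tip.

Things in the scene. Friction and masses are not known exactly. Their poses are not given: they have to be found in the camera images.
- valve (a joint): Opening angle of the air valve, rad: 0 = shut (T-handle square across the pipe), 1.571 = fully open (T-handle along the pipe), 0.785 = half open. It grows as the handle turns anticlockwise seen from above. The handle turns about a vertical axis with stiff friction (about 0.06 N m), stops at both ends and stays where it is left.
- valve_grip (a point): Centre of the red T-handle, on its vertical turning axis, about 170 mm above the bench: a bar 64 mm long, 12 mm thick and 26 mm tall (13 mm above and below this point), with a free 6 mm radius stem under it down to the brass valve top 32 mm below this point. The x axis lies along the bar, z is up.
- nozzle_tip (a point): Tip of the yellow nozzle of the fixed air stand, 120 mm above the bench. The stand: grey base plate 90 x 220 mm, copper pipe 20 mm thick along this frame's y axis, valve 100 mm behind the tip. The jet leaves level along this frame's -y; z is up; the frame turns with the stand. At valve angle 0 the T-handle lies along this frame's x axis.
- dish: Round aluminium dish, 132 mm across, 21 mm high, 0.2 kg, on the bench in front of the nozzle. Origin under its centre, z up. Inside a shallow saucer: slope 7 degrees, 14 outside radius 35 mm. A steel strap handle arches over it in its x-z plane: uprights 22 mm wide (y) at x = -66 and +66 mm, top 92 mm up. At first one upright faces the nozzle (x axis roughly along the jet).
- dish_grip (a point): Centre of the blue grip block under the middle of the arch, 85 mm above the dish's underside: 70 mm long along the dish's x axis, 14 mm thick (y), 18 mm tall. Same axes as the dish.
- dish_middle (a point): Where the ball's centre is when it rests in the middle of the dish, 16.5 mm above the dish's underside.
- ball_center (a point): Centre of the loose orange ball, 25 mm in diameter, about 60 g, in the dish. It rolls freely. (Position only; its axes turn with the ball.)
- tin: Open tin of fencing staples, 84 mm in diameter, 75 mm tall, to the right of the dish; leave alone. Origin under its centre.
- tray: Clear plastic tray, 150 x 110 x 35 mm, to the right of the dish; leave alone. Origin under its centre.
- pliers: Pliers with blue grips, 185 mm long, 18 mm high, lying left of the robot's centre line; leave alone. Origin under the pivot, jaws towards its +x.
- mallet: Rubber mallet standing on its head (58 mm diameter, 80 mm tall), wooden handle 22 mm thick level along its +x to 215 mm, left of the air stand; leave alone. Origin under the head's centre.
Not all that is in view belongs to the job. Several things have the shape of the dish; the one meant has the colours described above.

How it is judged:
On the way, in this order (a step that is already met when the one before it is completed fails the run):
1. the valve is half open and its handle let go, the dish still on the bench (value of joint valve between 0.645 and 0.925 rad and contact force between the fingers and valve below 0.3 N and height (world z) of dish below 0.015 m), for 0.2 s.
2. the dish is lifted clear of the bench, not yet turned (height (world z) of dish above 0.03 m and angle between the x axis of dish and the x axis of nozzle_tip, either way round above 0.8 rad and distance between ball_center and dish_middle below 0.02 m), for 0.1 s.
3. the dish is turned a quarter turn in the air (height (world z) of dish above 0.03 m and angle between the x axis of dish and the x axis of nozzle_tip, either way round below 0.2 rad and distance between ball_center and dish_middle below 0.02 m), for 0.2 s.
At the end, for the whole second after the job is handed in: Valve at 45 +-8 degrees; the dish held still by the gripper alone, level within 7 degrees, arch square across the jet within 11 degrees; ball within 20 mm of the dish's middle, 75 to 125 mm in front of the nozzle tip, within 20 mm of the jet's line sideways and in height (value of joint valve between 0.645 and 0.925 rad and y of ball_center in the frame of nozzle_tip between -0.125 and -0.075 m and x of ball_center in the frame of nozzle_tip between -0.02 and 0.02 m and z of ball_center in the frame of nozzle_tip between -0.02 and 0.02 m and angle between the x axis of dish and the x axis of nozzle_tip, either way round below 0.2 rad and angle between dish's own z axis and vertical below 0.12 rad and distance between ball_center and dish_middle below 0.02 m and linear speed of dish below 0.02 m/s and angular speed of dish below 0.15 rad/s and contact force between the fingers and dish above 1 N and contact force between dish and stand below 0.2 N and contact force between dish and tin below 0.2 N and contact force between dish and tray below 0.2 N and contact force between dish and pliers below 0.2 N and contact force between dish and mallet below 0.2 N); the arm keeps its last pose, push and grip.
It fails at once if the ball leaves the middle of the dish (more than 30 mm off) (distance between ball_center and dish_middle above 0.03 m).
It fails at once if the dish is tilted more than 15 degrees (angle between dish's own z axis and vertical above 0.26 rad).
It fails at once if the dish, once the arch is turned by more than 45 degrees, is low on the bench (turned on the bench instead of in the air) (height (world z) of dish below 0.01 m and angle between the x axis of dish and the x axis of nozzle_tip, either way round below 0.5 rad).
It fails at once if the tin, tray, pliers or mallet is moved by more than 30 mm (distance of any of tin, tray, pliers, mallet from where it was at the start of the episode above 0.03 m).
It also fails if it takes over 64 s, if anything falls off the work surface, if the arm or the gripper's body presses on something with over 40 N, if the wrist force passes 120 N, or if a joint passes its speed limit or range.

## Working session

There is one attempt and no reset: what is moved stays moved. The work goes in short steps, Python scripts to look and compute and a tool call to move; the robot and the scene stay as the last step left them, time stands still between calls to the robot, and variables do not carry over. Pictures are saved under pics/ and viewed, about 8 in all and at most 12, crops included, and the job is handed in when it is done.

Besides the shell and the picture viewer there is one more tool, called after "Emit:" in YAML: its name, and indented under it one key for each argument. apply_moves: Moves the arm, as the interface text tells. Its arguments: {"type":"object","properties":{"moves":{"type":"array","items":{"type":"array","items":{"type":"number"}}},"force":{"type":"number"}},"required":["moves"]}

```bash
ls; mkdir -p pics
cat > h.py <<'E'
import numpy as np,cv2
from bench import get_state, snapshot, calibration, hand_in, nose_length
from scipy.spatial.transform import Rotation as R
def world(cal,dep,u,v):
    # pixel + depth -> world
    x=np.array([(u-cal['cx'])/cal['fx'],(v-cal['cy'])/cal['fy']]);s=x.copy()
    for _ in range(20): s=x/(1+cal['k1']*(s@s))
    c=np.array([s[0]*dep,-s[1]*dep,-dep,1])
    return (np.linalg.inv(np.array(cal['view']))@c)[:3]
def save(name,im): cv2.imwrite('pics/'+name,im[:,:,::-1])
def grab(name,tag):
    cal=calibration(name);im,d=snapshot(name);save(tag+'.png',im);np.savez('pics/'+tag+'.npz',im=im,d=d,**{k:np.array(cal[k]) for k in cal});return im,d,cal
def cloud(tag):
    z=np.load('pics/'+tag+'.npz');d=z['d'];v,u=np.mgrid[:480,:640]
    a=np.stack([(u-z['cx'])/z['fx'],(v-z['cy'])/z['fy']],-1);s=a.copy()
    for _ in range(20): s=a/(1+z['k1']*(s**2).sum(-1,keepdims=True))
    c=np.stack([s[...,0]*d,-s[...,1]*d,-d,np.ones_like(d)],-1)
    P=(c@np.linalg.inv(z['view']).T)[...,:3];P[d<=0]=np.nan
    return z['im'],P
E
python3 - <<'E'
from h import *
s=get_state();print({k:np.round(v,3) for k,v in s.items()});print(nose_length if not callable(nose_length) else nose_length())
a,_,c=grab('scene','s0');b,_,c2=grab('side','d0')
for q in (c,c2): print(np.round(np.linalg.inv(q['view']),2)[:3].tolist(),q['fx'],q['k1'])
save('both.png',np.hstack([cv2.resize(a,(400,300)),cv2.resize(b,(400,300))]))
E
```

```text
pics
{'clock': np.float64(0.0), 'joint_pos': array([ 1.107,  0.6  , -0.003,  1.6  ,  0.002,  0.943, -0.08 ]), 'qd': array([ 0.   , -0.001, -0.001,  0.001,  0.002,  0.001, -0.   ]), 'effort': array([-1.0000e-03, -7.7644e+01,  1.5640e+00, -2.5800e+01,  1.2000e-02,
        9.0000e-03, -0.0000e+00]), 'position': array([ 0.273, -0.671,  0.244]), 'tool_rot': array([-0.136,  0.694, -0.693,  0.136]), 'ft_force': array([0.018, 0.697, 1.049]), 'moment': array([-0.008,  0.017, -0.003]), 'finger_gap': np.float64(0.999)}
0.014
[[-0.46, -0.68, 0.58, 1.36], [0.89, -0.35, 0.3, 0.43], [-0.0, 0.65, 0.76, 1.17]] 521.2371540284937 0.012486621833685083
[[-0.87, 0.33, -0.36, 0.22], [-0.49, -0.6, 0.63, 0.67], [-0.01, 0.72, 0.69, 0.78]] 466.8532818646983 -0.009066678792092036
```

View pics/s0.png

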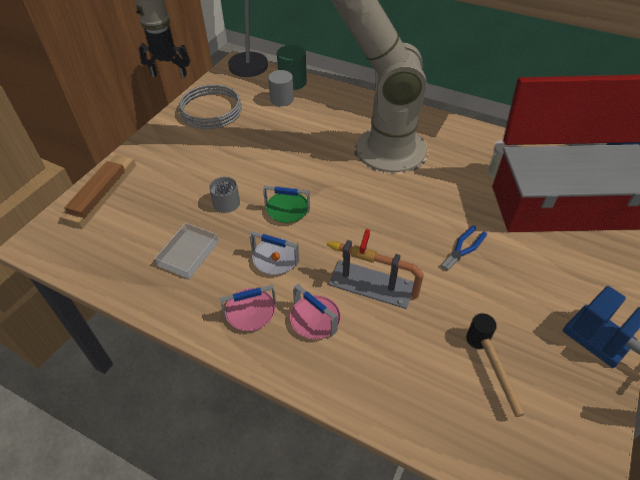

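View pics/d0.png

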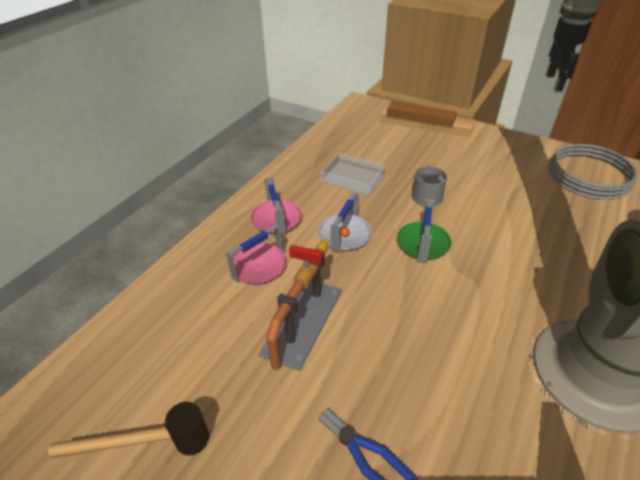

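The scene view shows four dish shapes: green (288,205), pink (250,308), pink (315,317), and the silver one with the orange ball and blue grip (275,253). The silver one fits: it is aluminium, holds the ball, and sits in front of the yellow nozzle (333,245). The red T-handle is at (365,240). I'll confirm in one crop and measure.

Run:
```python
from h import *
a=cv2.imread('pics/s0.png')[200:310,215:435];b=cv2.imread('pics/d0.png')[170:300,250:450]
save('crop0.png',np.vstack([cv2.resize(a,(600,300),interpolation=2),cv2.resize(b,(462,300),interpolation=2).copy() if 0 else np.pad(cv2.resize(b,(462,300),interpolation=2),((0,0),(0,138),(0,0)))])[:,:,::-1])
for t,box in (('s0',(215,435,200,310)),('d0',(225,400,170,370))):
    im,P=cloud(t);hsv=cv2.cvtColor(im,cv2.COLOR_RGB2HSV).astype(int);H,S,V=hsv[...,0],hsv[...,1],hsv[...,2]
    m=np.zeros(H.shape,bool);m[box[2]:box[3],box[0]:box[1]]=1
    for n,c in dict(red=((H<5)|(H>176))&(S>190),yel=(H>22)&(H<33)&(S>170)&(V>120),blue=(H>100)&(H<125)&(S>170),ora=(H>5)&(H<14)&(S>190)).items():
        k=m&c&np.isfinite(P[...,0]);nn,l,st,ct=cv2.connectedComponentsWithStats(k.astype('uint8'))
        for i in range(1,nn):
            if st[i,4]<12: continue
            q=P[l==i];mu=np.median(q,0);q=q[np.linalg.norm(q-mu,axis=1)<.06];e=np.linalg.svd((q-q.mean(0))[:,:2],full_matrices=False)[2][0]
            pr=(q-q.mean(0))[:,:2]@e
            print(t,n,st[i,4],ct[i].round(),'mean',q.mean(0).round(4),'min',q.min(0).round(3),'max',q.max(0).round(3),'dir',np.degrees(np.arctan2(e[1],e[0])).round(1),'len',np.ptp(pr).round(3),'end',(q.mean(0)[:2]+e*pr.min()).round(3),(q.mean(0)[:2]+e*pr.max()).round(3))
```

```text
s0 red 103 [364. 241.] mean [0.567  0.1429 0.1809] min [0.532 0.133 0.159] max [0.591 0.152 0.188] dir 10.3 len 0.06 end [0.532 0.137] [0.591 0.147]
s0 blue 130 [273. 240.] mean [ 0.6042 -0.1049  0.0914] min [ 0.594 -0.139  0.08 ] max [ 0.613 -0.071  0.102] dir 96.3 len 0.068 end [ 0.608 -0.138] [ 0.601 -0.071]
s0 blue 171 [247. 294.] mean [ 0.7859 -0.073   0.0913] min [ 0.759 -0.101  0.077] max [ 0.81  -0.047  0.101] dir -45.8 len 0.067 end [ 0.762 -0.049] [ 0.809 -0.097]
s0 blue 132 [314. 301.] mean [0.7298 0.0865 0.0942] min [0.715 0.054 0.083] max [0.742 0.117 0.1  ] dir -107.2 len 0.065 end [0.739 0.117] [0.72  0.054]
s0 ora 41 [275. 256.] mean [ 0.6048 -0.1027  0.0248] min [ 0.595 -0.112  0.011] max [ 0.613 -0.094  0.035] dir -42.0 len 0.021 end [ 0.597 -0.095] [ 0.612 -0.109]
d0 red 328 [306. 254.] mean [0.5561 0.1458 0.1758] min [0.528 0.134 0.161] max [0.587 0.153 0.186] dir -169.1 len 0.06 end [0.587 0.152] [0.528 0.14 ]
d0 blue 25 [273. 193.] mean [ 0.7816 -0.0694  0.095 ] min [ 0.764 -0.086  0.092] max [ 0.798 -0.053  0.097] dir 135.4 len 0.047 end [ 0.798 -0.086] [ 0.765 -0.053]
d0 blue 16 [249. 242.] mean [0.7285 0.1039 0.0951] min [0.722 0.09  0.094] max [0.734 0.117 0.097] dir 72.8 len 0.029 end [0.724 0.09 ] [0.733 0.118]
d0 ora 40 [344. 231.] mean [ 0.5985 -0.0982  0.0242] min [ 0.591 -0.106  0.018] max [ 0.606 -0.089  0.03 ] dir -148.5 len 0.015 end [ 0.605 -0.094] [ 0.592 -0.102]
```

View pics/crop0.png

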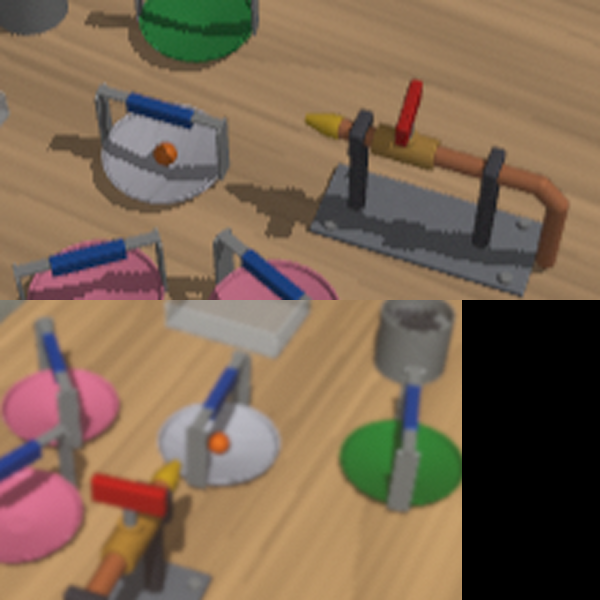

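The crop confirms the silver dish with blue grip and orange ball. Next I'll plan the approach above the valve and dish and look with the wrist camera.

```bash
cat >> h.py <<'E'
def plan(pos,jawdeg=None):
    """shift in tool axes (cm) and turn (tool axes) from the measured pose to TCP pos, tool down, jaw axis at jawdeg"""
    s=get_state();r=R.from_quat(s['tool_rot']);M=r.as_matrix()
    now=np.degrees(np.arctan2(M[1,2],M[0,2]))
    print('t',round(float(s['clock']),2),'pos',s['position'].round(4),'jaw deg',now.round(2),'ydir',M[:,1].round(3),'j',s['joint_pos'].round(2),'gap',round(float(s['finger_gap']),3),'F',s['ft_force'].round(1))
    print('shift cm in current tool axes',(M.T@(np.array(pos)-s['position'])*100).round(2))
    if jawdeg is None: jawdeg=now
    for k in (0,180):
        a=np.radians(jawdeg+k);z=np.array([np.cos(a),np.sin(a),0]);y=np.array([0,0,-1.]);T=np.stack([np.cross(y,z),y,z],1)
        w=(r.inv()*R.from_matrix(T)).as_rotvec();print(' turn to',jawdeg+k,w.round(3),'shift after turn',(T.T@(np.array(pos)-s['position'])*100).round(2))
E
python3 - <<'E'
from h import *
plan([.58,.02,.33],100.5)
c=calibration('wrist');print(np.linalg.inv(c['view']).round(3).tolist())
E
```

```text
t 0.1 pos [ 0.2733 -0.6711  0.2445] jaw deg -67.84 ydir [-0.001  0.001 -1.   ] j [ 1.11  0.6  -0.    1.6   0.    0.94 -0.08] gap 1.004 F [-1.2  0.   0.1]
shift cm in current tool axes [-54.47  -8.48 -52.44]
 turn to 100.5 [ 0.000e+00 -2.938e+00 -2.000e-03] shift after turn [42.75 -8.55 62.36]
 turn to 280.5 [0.001 0.204 0.   ] shift after turn [-42.75  -8.55 -62.36]
[[0.377, 0.876, 0.3, 0.35], [-0.926, 0.358, 0.121, -0.639], [-0.001, -0.323, 0.946, 0.373], [0.0, 0.0, 0.0, 1.0]]
```

Emit:
apply_moves:
  moves:
    - [0,-2,0,0,0.102,0,1]
    - [0,-2,0,0,0.102,0,1]
    - [-2.4,-0.25,-3.5,0,0,0,1]
    - [-2.4,-0.25,-3.5,0,0,0,1]
    - [-2.4,-0.25,-3.5,0,0,0,1]
    - [-2.4,-0.25,-3.5,0,0,0,1]
    - [-2.4,-0.25,-3.5,0,0,0,1]
    - [-2.4,-0.25,-3.5,0,0,0,1]

```text
clock: 0.9
position: [0.3773, -0.437, 0.3002]
tool_rot: [-0.065, 0.704, -0.704, 0.064]
ft_force: [0.9, -0.4, -0.5]
finger_gap: 1.002
```

Emit:
apply_moves:
  moves:
    - [-2.4,-0.25,-3.5,0,0,0,1]
    - [-2.4,-0.25,-3.5,0,0,0,1]
    - [-2.4,-0.25,-3.5,0,0,0,1]
    - [-2.4,-0.25,-3.5,0,0,0,1]
    - [-2.4,-0.25,-3.5,0,0,0,1]
    - [-2.4,-0.25,-3.5,0,0,0,1]
    - [-2.4,-0.25,-3.5,0,0,0,1]
    - [-2.4,-0.25,-3.5,0,0,0,1]

```text
clock: 1.7
position: [0.5151, -0.1269, 0.3203]
tool_rot: [0.065, -0.704, 0.704, -0.064]
ft_force: [0.4, -1.0, 0.8]
finger_gap: 1.0
```

Emit:
apply_moves:
  moves:
    - [-2.4,-0.25,-3.5,0,0,0,1]
    - [-2.4,-0.25,-3.5,0,0,0,1]
    - [-2,-0.25,-3,0,0,0,1]
    - [0,0,0,0,0,0,1]
    - [0,0,0,0,0,0,1]

```text
clock: 2.2
position: [0.5634, -0.0171, 0.3273]
tool_rot: [0.066, -0.704, 0.704, -0.065]
ft_force: [0.1, -0.3, -0.5]
finger_gap: 1.004
```

Run:
```python
from h import *
plan([.58,.02,.33],-79.5)
grab('wrist','w0')
```

```text
t 2.2 pos [ 0.5634 -0.0171  0.3273] jaw deg -79.41 ydir [-0.001 -0.    -1.   ] j [ 0.02  0.32 -0.12  1.87  0.05  0.95 -1.51] gap 1.004 F [ 0.1 -0.3 -0.5]
shift cm in current tool axes [-2.32 -0.27 -3.35]
 turn to -79.5 [-0.     0.001  0.001] shift after turn [-2.31 -0.27 -3.35]
 turn to 100.5 [ 2.00e-03 -3.14e+00  0.00e+00] shift after turn [ 2.31 -0.27  3.35]
```

View pics/w0.png

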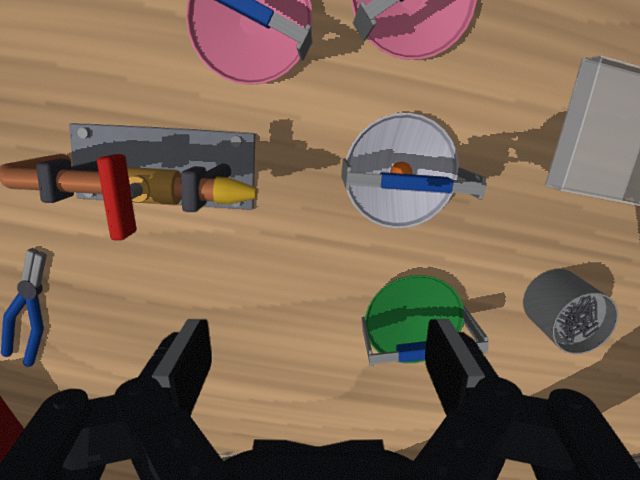

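Wrist view: T-handle (117,197), yellow tip (257,192), silver dish with blue grip (418,183), ball (401,170). Measuring from this image.

```bash
cat > m.py <<'E'
from h import *
import sys
def feats(t,boxes):
    im,P=cloud(t);hsv=cv2.cvtColor(im,cv2.COLOR_RGB2HSV).astype(int);H,S,V=hsv[...,0],hsv[...,1],hsv[...,2]
    C=dict(red=((H<6)|(H>175))&(S>150),yel=(H>20)&(H<34)&(S>150)&(V>100),blue=(H>100)&(H<125)&(S>150),ora=(H>5)&(H<14)&(S>190),cop=(H>5)&(H<15)&(S>80)&(V>60))
    for n,(x0,x1,y0,y1),zr in boxes:
        m=np.zeros(H.shape,bool);m[y0:y1,x0:x1]=1
        q=P[m&C[n]];q=q[np.isfinite(q[:,0])];q=q[(q[:,2]>zr[0])&(q[:,2]<zr[1])]
        (c,wh,a)=cv2.minAreaRect((q[:,:2]*1000).astype(np.float32));b=cv2.boxPoints((c,wh,a))
        e=np.linalg.svd((q-q.mean(0))[:,:2],full_matrices=False)[2][0]
        print(n,len(q),'mean',q.mean(0).round(4),'z',np.percentile(q[:,2],[2,50,98]).round(4),'rect c',np.round(c,1),'wh',np.round(wh,1),'a',round(a,1),'pca',np.degrees(np.arctan2(e[1],e[0])).round(1))
        if n in('yel',): 
            i=q[:,1].argmin();print('  tip',q[i].round(4))
E
python3 - <<'E'
from m import *
feats('w0',[('red',(90,145,140,250),(.175,.2)),('red',(90,145,140,250),(.15,.2)),('yel',(205,262,170,210),(.1,.16)),('cop',(0,110,150,200),(.1,.16)),('blue',(375,460,165,200),(.088,.1)),('blue',(375,460,165,200),(.07,.1)),('ora',(385,415,155,178),(0,.05))])
im,P=cloud('w0')
for x in range(200,262,6):
    col=P[150:215,x];k=col[:,2]>.1;c=col[k];print(x,c.mean(0).round(4) if len(c) else 0,c[:,2].max().round(4) if len(c) else 0, np.ptp(c[:,0]).round(4) if len(c) else 0)
E
```

```text
red 1507 mean [0.5607 0.1389 0.1812] z [0.1756 0.1819 0.1836] rect c [559.1 140. ] wh [63.1 12.9] a 11.6 pca -168.8
red 2258 mean [0.5612 0.1377 0.1768] z [0.1611 0.1807 0.1835] rect c [559.1 140.1] wh [63.  13.4] a 10.7 pca -168.8
yel 827 mean [0.5687 0.061  0.1275] z [0.1219 0.1277 0.1319] rect c [568.   58.8] wh [21.3 34.9] a 4.6 pca -87.9
  tip [0.5671 0.0413 0.1236]
cop 1756 mean [0.5506 0.2257 0.1269] z [0.1137 0.128  0.1305] rect c [544.5 234.4] wh [ 27.5 118.4] a 6.4 pca -84.5
blue 985 mean [ 0.6014 -0.1051  0.0933] z [0.0903 0.0934 0.095 ] rect c [ 601.2 -105.6] wh [13.2 68.7] a 6.7 pca -83.2
blue 1025 mean [ 0.6016 -0.105   0.093 ] z [0.0857 0.0933 0.095 ] rect c [ 601.2 -105.6] wh [13.2 68.7] a 6.7 pca -83.2
ora 169 mean [ 0.6061 -0.1036  0.0242] z [0.0179 0.0247 0.0284] rect c [ 606.8 -104.3] wh [11.  22.1] a 7.0 pca -78.4
200 [0.5669 0.0889 0.1253] 0.1305 0.0338
206 [0.5694 0.0848 0.1216] 0.1305 0.0221
212 [0.5671 0.0777 0.1276] 0.132 0.0175
218 [0.5683 0.0723 0.1286] 0.1327 0.0208
224 [0.5684 0.067  0.1287] 0.1321 0.0211
230 [0.5691 0.062  0.1277] 0.1314 0.0213
236 [0.5691 0.0569 0.1269] 0.1303 0.0188
242 [0.5701 0.052  0.1257] 0.1281 0.0147
248 [0.5703 0.0469 0.1242] 0.1263 0.0131
254 [0.5705 0.0419 0.1229] 0.125 0.0109
260 0 0 0
```

Run:
```python
from h import *
im,P=cloud('w0')
def fit(p):
    p=np.array(p);c=p.mean(0);e=np.linalg.svd(p-c)[2][0]
    r=(p-c)@np.array([-e[1],e[0]]);k=abs(r)<2*r.std()+1e-9;p=p[k];c=p.mean(0);e=np.linalg.svd(p-c)[2][0]
    return c.round(4),(np.degrees(np.arctan2(e[1],e[0]))%180).round(2),(((p-c)@np.array([-e[1],e[0]])).std()*1000).round(2)
# plate upper edge: first grey row per column; known plane -> use P at edge
hsv=cv2.cvtColor(im,cv2.COLOR_RGB2HSV)
wood=(hsv[...,1]>75)
top=[];
for x in list(range(78,250,2)):
    col=wood[100:170,x]; y=100+int(np.argmax(~col)); top.append((x,y))
print(top[::10]); print('plate edge',fit([P[y+1,x,:2] for x,y in top]), np.median([P[y+2,x,2] for x,y in top]))
rt=[(next(x for x in range(270,240,-1) if not wood[y,x]),y) for y in list(range(140,150))+list(range(172,176))+list(range(203,207))]
print('right edge',rt[::4],fit([P[y,x-1,:2] for x,y in rt]))
# pipe axis: per image column midpoint of pixels above z .11 (elbow..handle, brass..tip)
def axis(cols):
    o=[]
    for x in cols:
        c=P[150:215,x];k=np.where(c[:,2]>.112)[0];o.append(c[k][c[k,2]>c[k,2].max()-.0035,:2].mean(0))
    return o
A=axis(range(66,96));B=axis(range(140,178));C=axis(range(216,256))
for q in (A,B,C,A+B,A+B+C,A+C):print(fit(q))
```

```text
[(78, 124), (98, 124), (118, 125), (138, 126), (158, 127), (178, 129), (198, 130), (218, 131), (238, 132)]Traceback (most recent call last):
  File "<stdin>", line 13, in <module>
  File "<stdin>", line 4, in fit
    u, s, vh = gufunc(a, signature=signature)
               ~~~~~~^^^^^^^^^^^^^^^^^^^^^^^^
    raise LinAlgError("SVD did not converge")
numpy.linalg.LinAlgError: SVD did not converge
```

Run:
```python
from h import *
im,P=cloud('w0')
def fit(p):
    p=np.array(p);p=p[np.isfinite(p[:,0])]
    for _ in range(3):
        c=p.mean(0);e=np.linalg.svd(p-c)[2][0];r=(p-c)@np.array([-e[1],e[0]]);p=p[abs(r)<2*r.std()+1e-9]
    return len(p),c.round(4),(np.degrees(np.arctan2(e[1],e[0]))%180).round(2),(r.std()*1000).round(2)
hsv=cv2.cvtColor(im,cv2.COLOR_RGB2HSV);wood=(hsv[...,1]>75)
top=[(x,100+int(np.argmax(~wood[100:170,x]))) for x in range(78,250,2)]
print('plate edge',fit([P[y+2,x,:2] for x,y in top]), np.nanmedian([P[y+2,x,2] for x,y in top]))
rt=[(next(x for x in range(270,240,-1) if not wood[y,x]),y) for y in list(range(140,150))+list(range(172,176))+list(range(203,207))]
print('right edge',fit([P[y,x-2,:2] for x,y in rt]))
def axis(cols):
    o=[]
    for x in cols:
        c=P[150:215,x];c=c[np.isfinite(c[:,2])];c=c[c[:,2]>.112]
        if len(c): o.append(c[c[:,2]>c[:,2].max()-.0035,:2].mean(0))
    return o
A=axis(range(66,96));B=axis(range(140,178));C=axis(range(216,256))
for q in (A,B,C,A+B,A+B+C,A+C):print(fit(q))
```

```text
plate edge (85, array([0.5978, 0.1707]), np.float64(96.41), np.float64(0.31)) 0.007468047591146859
right edge (15, array([0.5804, 0.0648]), np.float64(5.76), np.float64(0.15))
(26, array([0.5525, 0.1959]), np.float64(94.03), np.float64(0.4))
(37, array([0.5606, 0.1216]), np.float64(97.05), np.float64(0.46))
(36, array([0.5686, 0.0563]), np.float64(97.35), np.float64(0.31))
(66, array([0.5571, 0.1539]), np.float64(96.14), np.float64(0.5))
(100, array([0.5614, 0.117 ]), np.float64(96.56), np.float64(0.5))
(62, array([0.5618, 0.1151]), np.float64(96.52), np.float64(0.41))
```

Run:
```python
from h import *
plan([.559,.140,.168],-78.8)
```

```text
t 2.25 pos [ 0.563  -0.0184  0.3273] jaw deg -79.53 ydir [-0.001 -0.001 -1.   ] j [ 0.02  0.32 -0.12  1.87  0.05  0.95 -1.51] gap 1.001 F [-1.2 -0.5  0.5]
shift cm in current tool axes [ -2.5   15.93 -15.65]
 turn to -78.8 [-0.    -0.013  0.001] shift after turn [ -2.68  15.93 -15.61]
 turn to 101.2 [-2.000e-03  3.129e+00 -1.000e-03] shift after turn [ 2.68 15.93 15.61]
```

Emit:
apply_moves:
  moves:
    - [-0.67,0,-3.9,0,-0.012,0,1]
    - [-0.67,2.5,-3.9,0,0,0,1]
    - [-0.67,2.5,-3.9,0,0,0,1]
    - [-0.67,2.5,-3.9,0,0,0,1]
    - [0,2,0,0,0,0,1]
    - [0,1,0,0,0,0,1]
    - [0,0,0,0,0,0,1]
    - [0,0,0,0,0,0,1]

```text
clock: 3.05
position: [0.5606, 0.1386, 0.2234]
tool_rot: [0.068, -0.704, 0.704, -0.068]
ft_force: [0.6, -0.3, -0.2]
finger_gap: 1.002
```

Run:
```python
from h import *
plan([.559,.140,.168],-78.8)
```

```text
t 3.05 pos [0.5606 0.1386 0.2234] jaw deg -78.99 ydir [ 0.001 -0.001 -1.   ] j [-0.23  0.45 -0.15  1.96  0.1   0.74 -1.82] gap 1.002 F [ 0.6 -0.3 -0.2]
shift cm in current tool axes [ 0.13  5.54 -0.17]
 turn to -78.8 [-0.001 -0.003 -0.   ] shift after turn [ 0.13  5.54 -0.17]
 turn to 101.2 [ 1.000e-03  3.138e+00 -1.000e-03] shift after turn [-0.13  5.54  0.17]
```

Emit:
apply_moves:
  moves:
    - [0.1,2,-0.15,0,0,0,1]
    - [0,2,0,0,0,0,1]
    - [0,1.5,0,0,0,0,1]
    - [0,0,0,0,0,0,-1]
    - [0,0,0,0,0,0,-1]
    - [0,0,0,0,0,0,-1]
    - [0,0,0,0,0,0,-1]
    - [0,0,0,0,0,0,-1]
  force: 50

```text
clock: 3.85
position: [0.5593, 0.1411, 0.1686]
tool_rot: [0.068, -0.704, 0.704, -0.069]
ft_force: [4.6, -29.9, 15.9]
finger_gap: 0.151
```

Run:
```python
from h import *
plan([.559,.140,.168],-38.6)
```

```text
t 3.85 pos [0.5593 0.1411 0.1686] jaw deg -78.84 ydir [ 0.001 -0.001 -1.   ] j [-0.25  0.52 -0.14  2.01  0.12  0.62 -1.84] gap 0.151 F [  4.6 -29.9  15.9]
shift cm in current tool axes [0.05 0.06 0.11]
 turn to -38.6 [-0.001 -0.702 -0.001] shift after turn [0.1  0.06 0.05]
 turn to 141.4 [ 1.000e-03  2.439e+00 -1.000e-03] shift after turn [-0.1   0.06 -0.05]
```

Emit:
apply_moves:
  moves:
    - [0,-0.1,0.15,0,0,0,-1]
    - [0,0,0,0,0,0,-1]
    - [0,0,0,0,0,0,-1]

```text
clock: 4.15
position: [0.5594, 0.1403, 0.1688]
tool_rot: [-0.069, 0.704, -0.704, 0.069]
ft_force: [2.0, 0.2, -2.7]
finger_gap: 0.127
```

Emit:
apply_moves:
  moves:
    - [0,0,0,0,-0.117,0,-1]
    - [0,0,0,0,-0.117,0,-1]
    - [0,0,0,0,-0.117,0,-1]
    - [0,0,0,0,-0.117,0,-1]
    - [0,0,0,0,-0.117,0,-1]
    - [0,0,0,0,-0.117,0,-1]
    - [0,0,0,0,0,0,-1]
    - [0,0,0,0,0,0,-1]

```text
clock: 4.95
position: [0.5592, 0.1404, 0.1688]
tool_rot: [-0.305, 0.638, -0.638, 0.306]
ft_force: [2.2, 1.5, -1.4]
finger_gap: 0.131
```

Run:
```python
from h import *
plan([.5594,.1403,.168],-38.6)
print(get_state()['moment'])
```

```text
t 4.95 pos [0.5592 0.1404 0.1688] jaw deg -38.8 ydir [ 0.     0.001 -1.   ] j [-0.11  0.54 -0.34  2.    0.29  0.65 -1.31] gap 0.131 F [ 2.2  1.5 -1.4]
shift cm in current tool axes [0.   0.08 0.02]
 turn to -38.6 [ 0.    -0.003 -0.001] shift after turn [0.   0.08 0.02]
 turn to 141.4 [1.000e-03 3.138e+00 0.000e+00] shift after turn [-0.    0.08 -0.02]
[ 0.37266579 -0.32706564  0.07435981]
```

Release, rise, and check the handle from a hover between valve and dish.

Emit:
apply_moves:
  moves:
    - [0,0,0,0,0,0,1]
    - [0,0,0,0,0,0,1]
    - [0,0,0,0,0,0,1]
    - [0,0,0,0,0,0,1]
    - [0,-1,0,0,0,0,1]
    - [0,-3,0,0,0,0,1]
    - [0,-4,0,0,0,0,1]
    - [0,-4,0,0,0,0,1]

```text
clock: 5.75
position: [0.5586, 0.1403, 0.2906]
tool_rot: [-0.307, 0.637, -0.637, 0.306]
ft_force: [0.4, 0.1, -0.5]
finger_gap: 1.0
```

Run:
```python
from h import *
plan([.5594,.0,.3],-38.6)
```

```text
t 5.75 pos [0.5586 0.1403 0.2906] jaw deg -38.61 ydir [-0.001  0.    -1.   ] j [-0.05  0.4  -0.4   1.88  0.19  0.91 -1.22] gap 1.0 F [ 0.4  0.1 -0.5]
shift cm in current tool axes [10.91 -0.94  8.81]
 turn to -38.6 [ 0.001 -0.     0.   ] shift after turn [10.91 -0.94  8.81]
 turn to 141.4 [-1.000e-03  3.141e+00  1.000e-03] shift after turn [-10.91  -0.94  -8.81]
```

Emit:
apply_moves:
  moves:
    - [2.9,-1,2.4,0,0,0,1]
    - [2.9,-1,2.4,0,0,0,1]
    - [2.9,-1,2.4,0,0,0,1]
    - [0,0,0,0,0,0,1]
    - [0,0,0,0,0,0,1]
    - [0,0,0,0,0,0,1]

```text
clock: 6.35
position: [0.5608, 0.0284, 0.319]
tool_rot: [-0.307, 0.637, -0.637, 0.307]
ft_force: [0.1, -0.1, -0.8]
finger_gap: 1.0
```

Run:
```python
from h import *
plan([.6012,-.1056,.12],6.8)
grab('wrist','w1')
```

```text
t 6.35 pos [0.5608 0.0284 0.319 ] jaw deg -38.55 ydir [ 0.     0.001 -1.   ] j [ 0.14  0.35 -0.39  1.87  0.16  0.95 -1.  ] gap 1.0 F [ 0.1 -0.1 -0.8]
shift cm in current tool axes [ 7.98 19.89 11.52]
 turn to 6.8 [ 0.    -0.792 -0.001] shift after turn [13.79 19.9   2.42]
 turn to 186.8 [1.00e-03 2.35e+00 0.00e+00] shift after turn [-13.79  19.9   -2.42]
```

View pics/w1.png

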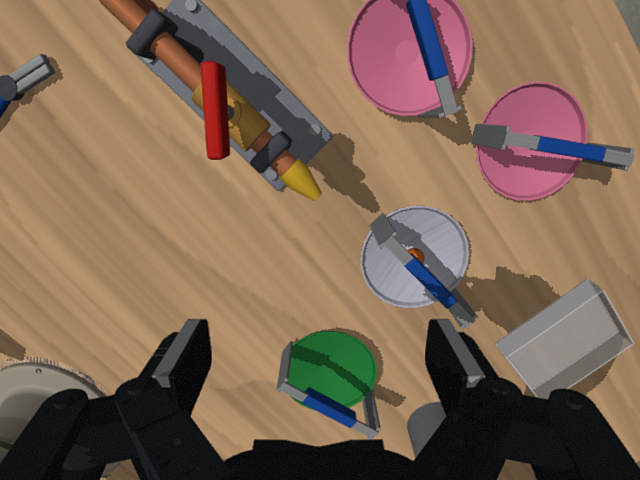

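The red handle (215,110) now lies diagonally across the pipe. The dish (415,257) has not moved, and the ball (416,255) sits mid-dish.

Run:
```python
from m import *
feats('w1',[('red',(190,240,55,165),(.178,.2)),('yel',(275,325,150,205),(.1,.16)),('blue',(400,460,250,310),(.088,.1)),('ora',(400,430,235,270),(0,.05))])
```

```text
red 1735 mean [0.5599 0.1408 0.182 ] z [0.1788 0.1821 0.1838] rect c [559.  140.6] wh [62.6 12.3] a 51.3 pca -128.8
yel 823 mean [0.5681 0.0617 0.1278] z [0.1227 0.1279 0.1318] rect c [568.   58.8] wh [22.5 34.2] a 7.5 pca -86.6
  tip [0.5656 0.0412 0.1221]
blue 777 mean [ 0.601  -0.1041  0.0933] z [0.0916 0.0934 0.0948] rect c [ 601.4 -105.7] wh [13.4 69.1] a 6.8 pca -83.4
ora 102 mean [ 0.6068 -0.1013  0.0234] z [0.0175 0.024  0.0274] rect c [ 607.1 -102. ] wh [ 8.9 19.6] a 16.4 pca -72.6
```

Emit:
apply_moves:
  moves:
    - [0,0,0,0,-0.132,0,1]
    - [0,0,0,0,-0.132,0,1]
    - [0,0,0,0,-0.132,0,1]
    - [0,0,0,0,-0.132,0,1]
    - [0,0,0,0,-0.132,0,1]
    - [0,0,0,0,-0.132,0,1]
    - [3.4,1,0.6,0,0,0,1]
    - [3.4,1,0.6,0,0,0,1]

```text
clock: 7.2
position: [0.5813, -0.0371, 0.2987]
tool_rot: [-0.529, 0.468, -0.468, 0.53]
ft_force: [0.6, -0.7, 0.0]
finger_gap: 1.003
```

Emit:
apply_moves:
  moves:
    - [3.5,3,0.6,0,0,0,1]
    - [3.5,4,0.6,0,0,0,1]
    - [0,4,0,0,0,0,1]
    - [0,3,0,0,0,0,1]
    - [0,0,0,0,0,0,1]
    - [0,0,0,0,0,0,1]

```text
clock: 7.8
position: [0.6008, -0.1032, 0.1616]
tool_rot: [-0.529, 0.47, -0.469, 0.529]
ft_force: [0.2, 0.6, 0.9]
finger_gap: 1.002
```

Run:
```python
from h import *
plan([.6013,-.1056,.080],6.8)
```

```text
t 7.8 pos [ 0.6008 -0.1032  0.1616] jaw deg 6.88 ydir [-0.001  0.001 -1.   ] j [ 0.39  0.6  -0.46  1.92  0.4   0.71 -0.19] gap 1.002 F [0.2 0.6 0.9]
shift cm in current tool axes [0.25 8.16 0.03]
 turn to 6.8 [ 0.001  0.001 -0.001] shift after turn [0.25 8.16 0.02]
 turn to 186.8 [-1.00e-03 -3.14e+00 -1.00e-03] shift after turn [-0.25  8.16 -0.02]
```

Emit:
apply_moves:
  moves:
    - [0.25,3,0,0,0,0,1]
    - [0,3,0,0,0,0,1]
    - [0,1.5,0,0,0,0,1]
    - [0,0.6,0,0,0,0,1]
    - [0,0,0,0,0,0,1]
    - [0,0,0,0,0,0,0.2]
    - [0,0,0,0,0,0,-0.2]
    - [0,0,0,0,0,0,-0.4]
  force: 20

```text
clock: 8.6
position: [0.6012, -0.1073, 0.0813]
tool_rot: [-0.528, 0.469, -0.47, 0.529]
ft_force: [-0.4, 1.1, -0.1]
finger_gap: 0.516
```

Emit:
apply_moves:
  moves:
    - [0,0,0,0,0,0,-0.5]
    - [0,0,0,0,0,0,-0.6]
    - [0,0,0,0,0,0,-0.65]
    - [0,0,0,0,0,0,-0.7]
    - [0,0,0,0,0,0,-1]
    - [0,0,0,0,0,0,-1]
    - [0,0,0,0,0,0,-1]
  force: 20

```text
clock: 9.3
position: [0.6011, -0.1071, 0.0805]
tool_rot: [-0.528, 0.469, -0.47, 0.529]
ft_force: [2.3, 0.5, 1.1]
finger_gap: 0.16
```

Run:
```python
from h import *
plan([.6013,-.1056,.080],6.8)
grab('side','d1')
```

```text
t 9.3 pos [ 0.6011 -0.1071  0.0805] jaw deg 6.76 ydir [ 0.001  0.    -1.   ] j [ 0.34  0.71 -0.39  1.97  0.48  0.55 -0.26] gap 0.16 F [2.3 0.5 1.1]
shift cm in current tool axes [-0.15  0.05  0.03]
 turn to 6.8 [-0.001 -0.001  0.   ] shift after turn [-0.15  0.05  0.03]
 turn to 186.8 [-0.000e+00  3.141e+00 -1.000e-03] shift after turn [ 0.15  0.05 -0.03]
```

Emit:
apply_moves:
  moves:
    - [0,0,0,0,0,0,-1]
    - [0,0,0,0,0,0,-1]
    - [0,0,0,0,0,0,-1]
    - [0,-0.3,0,0,0,0,-1]
    - [0,-0.7,0,0,0,0,-1]
    - [0,-1,0,0,0,0,-1]
    - [0,-1,0,0,0,0,-1]
    - [0,-1,0,0,0,0,-1]
  force: 70

```text
clock: 10.15
position: [0.6006, -0.1072, 0.1214]
tool_rot: [0.529, -0.47, 0.47, -0.529]
ft_force: [-0.2, 0.0, -3.1]
finger_gap: 0.151
```

Emit:
apply_moves:
  moves:
    - [0,-1,0,0,0,0,-1]
    - [0,-1.2,0,0,0,0,-1]
    - [0,-1.2,0,0,0,0,-1]
    - [0,-1.2,0,0,0,0,-1]
    - [0,-1,0,0,0,0,-1]
    - [0,-0.6,0,0,0,0,-1]
    - [0,0,0,0,0,0,-1]
    - [0,0,0,0,0,0,-1]

```text
clock: 10.95
position: [0.6006, -0.1072, 0.1822]
tool_rot: [0.529, -0.47, 0.47, -0.529]
ft_force: [-0.3, -0.6, -2.7]
finger_gap: 0.149
```

Run:
```python
from h import *
plan([.5813,-.0588,.184],-83.6)
grab('side','d2')
a,_,_=grab('scene','s2');b=cv2.imread('pics/d2.png')[100:320,230:470,::-1]
save('c2.png',np.vstack([cv2.resize(b,(436,400)),np.pad(cv2.resize(a[180:280,215:433],(436,200)),((0,0),(0,0),(0,0)))]))
```

```text
t 10.95 pos [ 0.6006 -0.1072  0.1822] jaw deg 6.76 ydir [-0. -0. -1.] j [ 0.41  0.58 -0.48  1.91  0.38  0.75 -0.17] gap 0.149 F [-0.3 -0.6 -2.7]
shift cm in current tool axes [-5.04 -0.18 -1.34]
 turn to -83.6 [0.    1.577 0.   ] shift after turn [ 1.37 -0.18 -5.03]
 turn to 96.4 [ 0.    -1.565 -0.   ] shift after turn [-1.37 -0.18  5.03]
```

View pics/c2.png

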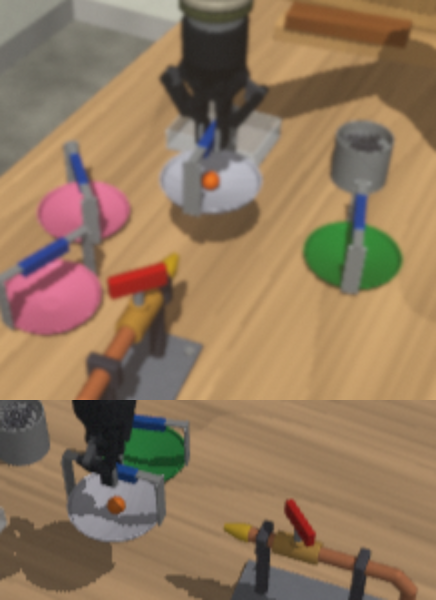

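The dish is level in the air with the ball in its middle (211,181 in the crop), and the wrist force matches its weight. Now the quarter turn, in place.

Emit:
apply_moves:
  moves:
    - [0,0,0,0,0.03,0,-1]
    - [0,0,0,0,0.06,0,-1]
    - [0,0,0,0,0.09,0,-1]
    - [0,0,0,0,0.09,0,-1]
    - [0,0,0,0,0.09,0,-1]
    - [0,0,0,0,0.09,0,-1]
    - [0,0,0,0,0.09,0,-1]
    - [0,0,0,0,0.09,0,-1]

```text
clock: 11.85
position: [0.6006, -0.107, 0.182]
tool_rot: [-0.356, 0.611, -0.611, 0.355]
ft_force: [0.4, 0.4, -2.3]
finger_gap: 0.155
```

Emit:
apply_moves:
  moves:
    - [0,0,0,0,0.09,0,-1]
    - [0,0,0,0,0.09,0,-1]
    - [0,0,0,0,0.09,0,-1]
    - [0,0,0,0,0.09,0,-1]
    - [0,0,0,0,0.09,0,-1]
    - [0,0,0,0,0.09,0,-1]
    - [0,0,0,0,0.09,0,-1]
    - [0,0,0,0,0.09,0,-1]

```text
clock: 12.65
position: [0.6007, -0.1069, 0.182]
tool_rot: [-0.118, 0.697, -0.697, 0.117]
ft_force: [-0.6, 0.8, -2.7]
finger_gap: 0.152
```

Emit:
apply_moves:
  moves:
    - [0,0,0,0,0.09,0,-1]
    - [0,0,0,0,0.09,0,-1]
    - [0,0,0,0,0.04,0,-1]
    - [0,0,0,0,0.01,0,-1]
    - [0,0,0,0,0,0,-1]
    - [0,0,0,0,0,0,-1]
    - [0,0,0,0,0,0,-1]

```text
clock: 13.35
position: [0.6007, -0.1072, 0.1823]
tool_rot: [-0.039, 0.706, -0.706, 0.039]
ft_force: [-0.8, -0.1, -3.9]
finger_gap: 0.147
```

Run:
```python
from h import *
plan([.5813,-.0588,.184],-83.6)
```

```text
t 13.35 pos [ 0.6007 -0.1072  0.1823] jaw deg -83.74 ydir [-0.  0. -1.] j [ 0.1   0.54 -0.03  1.93  0.03  0.68 -1.4 ] gap 0.147 F [-0.8 -0.1 -3.9]
shift cm in current tool axes [ 1.4  -0.17 -5.02]
 turn to -83.6 [ 0.    -0.003  0.   ] shift after turn [ 1.39 -0.17 -5.02]
 turn to 96.4 [-0.     3.139  0.   ] shift after turn [-1.39 -0.17  5.02]
```

Emit:
apply_moves:
  moves:
    - [0.1,0,-0.3,0,0,0,-1]
    - [0.17,-0.05,-0.6,0,0,0,-1]
    - [0.23,-0.05,-0.8,0,0,0,-1]
    - [0.23,-0.05,-0.8,0,0,0,-1]
    - [0.23,0,-0.8,0,0,0,-1]
    - [0.23,0,-0.8,0,0,0,-1]
    - [0.17,0,-0.6,0,0,0,-1]
    - [0.1,0,-0.3,0,0,0,-1]

```text
clock: 14.15
position: [0.5805, -0.0581, 0.1839]
tool_rot: [-0.039, 0.706, -0.706, 0.039]
ft_force: [-0.2, -0.1, -3.3]
finger_gap: 0.151
```

Emit:
apply_moves:
  moves:
    - [0,0,0,0,0,0,-1]
    - [0,0,0,0,0,0,-1]
    - [0,0,0,0,0,0,-1]
    - [0,0,0,0,0,0,-1]
    - [0,0,0,0,0,0,-1]
    - [0,0,0,0,0,0,-1]
    - [0,0,0,0,0,0,-1]
    - [0,0,0,0,0,0,-1]

```text
clock: 14.95
position: [0.5808, -0.0591, 0.1838]
tool_rot: [0.038, -0.706, 0.706, -0.038]
ft_force: [-0.7, -0.1, -3.4]
finger_gap: 0.149
```

Run:
```python
from m import *
plan([.5813,-.0588,.184],-83.6)
grab('side','d3');a,_,_=grab('scene','s3');b=cv2.imread('pics/d3.png')[100:320,230:470,::-1]
save('c3.png',np.vstack([cv2.resize(b,(436,400)),cv2.resize(a[180:280,215:433],(436,200))]))
for t in('d3','s3'):
    im,P=cloud(t);H,S,V=np.moveaxis(cv2.cvtColor(im,cv2.COLOR_RGB2HSV).astype(int),2,0)
    B=np.abs(P-[.5813,-.0588,.13]).max(-1)<.075
    for n,c in dict(ora=(H>5)&(H<14)&(S>190),blue=(H>100)&(H<125)&(S>150)).items():
        q=P[B&c];
        if len(q): print(t,n,len(q),q.mean(0).round(4),q.min(0).round(4),q.max(0).round(4))
```

```text
t 14.95 pos [ 0.5808 -0.0591  0.1838] jaw deg -83.77 ydir [-0. -0. -1.] j [ 0.02  0.51 -0.03  1.99  0.02  0.65 -1.48] gap 0.149 F [-0.7 -0.1 -3.4]
shift cm in current tool axes [-0.05 -0.02 -0.02]
 turn to -83.6 [-0.    -0.003  0.   ] shift after turn [-0.05 -0.02 -0.02]
 turn to 96.4 [-0.     3.139 -0.   ] shift after turn [ 0.05 -0.02  0.02]
d3 ora 49 [ 0.5777 -0.0505  0.1262] [ 0.5707 -0.0581  0.1182] [ 0.5851 -0.0449  0.1324]
d3 blue 62 [ 0.5618 -0.0541  0.194 ] [ 0.5485 -0.0603  0.1853] [ 0.6097 -0.0468  0.1996]
s3 ora 45 [ 0.5858 -0.056   0.127 ] [ 0.577  -0.0666  0.1171] [ 0.5927 -0.0483  0.1347]
s3 blue 63 [ 0.5973 -0.056   0.197 ] [ 0.573  -0.0664  0.1852] [ 0.615  -0.049   0.2033]
```

View pics/c3.png

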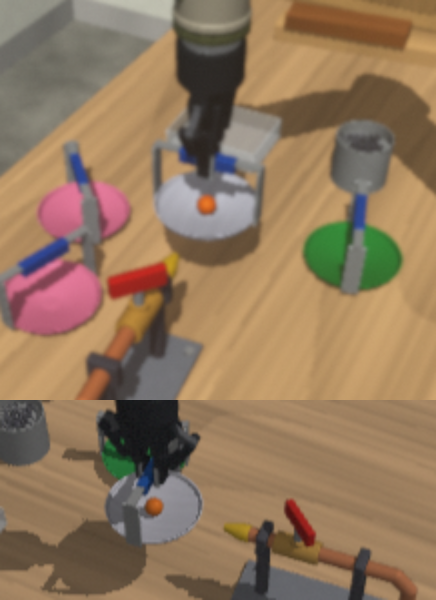

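The dish hangs level with its open side to the nozzle. Corrected for the visible surface, both cameras put the ball at about (0.581, -0.057, 0.120), against a target of (0.581, -0.059, 0.120). Handing in.

```bash
python3 -c "
from bench import hand_in,get_state
print(get_state()['qd'].round(3));print(hand_in())"
```

```text
[-0.     0.    -0.    -0.    -0.001  0.     0.002]
the job is handed in; nothing more can be done
None
```

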